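Draw a telescoping pick-up tool out to its second stop

ROBOT

A 7-joint arm with a two-finger parallel gripper is mounted at the origin on the work surface; the furniture and walls round the work are solid. World frame = base frame: x ahead of the robot, y to its left, z up, the work surface at z = 0. Lengths are in mm, angles in rad, forces in N, time in s.
With the tool pointing down it reaches from about 400 to 875 mm from the base axis. Payload 4.4 kg.
Tool frame: the origin (TCP) lies on the centre line of the jaws, within the pads' length; the fingertips stand 25 mm ahead of it and the grasp point (between the pads) lies 6 mm ahead of it; z points along the fingers, x is the direction in which the jaws open and shut, and the axes are right-handed (so a half turn about z gives the same grasp; the last joint's range is limited). The gripper opens to 85 mm and grips with 20 to 120 N. Pads are 22 mm wide; open, the fingers measure 114 mm over their backs; the gripper's body (76 mm by 85 mm) begins 54 mm behind the grasp point. The pads swing forward as they close: fully open they stand 13 mm farther back than shut.
Start: joints at [-0.066, 0.628, 0.038, 1.517, -0.027, 0.996, -0.02], TCP at [650.013, 0.026, 256.313] pointing down, gripper open.
Joint ranges: [-3.06, 3.06], [-0.37, 2.12], [-1.25, 1.32], [0.18, 2.47], [-1.1, 4.24], [0.23, 1.98], [-2.94, 2.94]. Speed limits (rad/s): [2.57, 2.57, 3.14, 3.14, 3.14, 3.14, 3.14].

INTERFACE

Orientations are given as [roll, pitch, yaw] about the fixed x, y, z axes, in that order (R = Rz(yaw) Ry(pitch) Rx(roll)).
In Python, from cell import ctrl, cams gives the robot as it stands. The module is installed in compiled form; this text tells all that it offers.
- The arm moves only by the tool step_arm, never from a script. Its arguments are lists of equal length, an entry for each row: "linear": the shift along the tool's x, y, z in mm, a list of three; "yaw": the turn about the tool's z in rad; "gripper": the opening, from -1 (shut) to 1 (fully open). A call has 1 to 8 rows; each row is the pose to reach, as a shift and turn from the pose commanded when the call began, along the tool's axes at that moment; what a row does not reach only later rows make up. A row lasts 1/12 s, in which the tool goes at most 41.7 mm and 7.16 degrees, less where a joint would pass 70% of its speed; a pose out of reach is approached as far as the arm can. A call with a gripper value outside its range is refused whole. The fingers move at their own pace and stop on an object; the grip force is fixed at half the most. Time passes only in rows, so rows that repeat a pose let the fingers close. It gives the time, the measured TCP pose, the force and the opening at its end, in the units of the state.
- ctrl.read_state(): the state, without advancing time (a new reading comes with each control period).
- cams.get_image(name): name is "scene" or "side" or "wrist"; returns a dict with "frame" (400x640x3 uint8, red, green, blue), "depth" (400x640 float32, mm along the optical axis (not along the pixel's ray), 0 where there is no reading), "intrinsics" (3x3 intrinsics, pixels), "cam_to_world" (4x4, takes a point from camera to world coordinates). Camera axes: x right, y down, z forward; pixel columns grow to the right and rows downward; lengths in mm; the calibration is good to about 2 mm. A picture is of the moment at which its call begins.
- ctrl.finish_job(): hands the job in, once; it reports no verdict.
Trained networks look in the newest picture that a camera, given by its name, has taken for a name from the list of things; names that differ only in an ending like _2 or _b are one class to them, and where a whole thing is asked for, a point or a joint stands for the part that bears it (a point fixed in the world has none). Each returns a list of dicts, best first, with "conf" (0 to 1); they miss things now and then, are a little off and sometimes report something else, mostly with a low value. They report only what shows in the picture. A call takes as long as a camera call.
- cams.regions_of(camera, name): "pixels" (400x640 bool, what is visible of it) and "pixel" ([column, row] in pixels, amid what is visible of it).
The state is a dict: "clock": time; "qpos": joint angles; "qd": joint speeds; "tau": joint torques, N m; "eef_pos": TCP position; "tool_rot": TCP orientation; "force": force on the tool from outside, world axes, zero at the start; "torque": the same for the moment, N m; "width": finger opening in mm.
Only numpy, scipy, OpenCV 4.12 (cv2) and the standard library are available. Lean on these libraries where they do the work, as an engineer would, in place of code of your own. Each camera call takes 0.05 s, during which the arm holds its last target.

TASK

Take the telescoping pick-up tool (black handle with a red side button, brass head) out of the blue parts bin and, still closed, lower its thin neck into the slot of the yellow forked bench stop, with the brass head on the side away from the robot. Squeeze the red button in and pull the handle back towards the robot, past the first stop to the second, so that both steel sections are fully out; then lift the drawn-out tool clear of the fork and finish while holding it up level, well above the worktop. Leave the other parts in the bin and everything else on the bench where it is.

Things in the scene. Friction and masses are not known exactly. Their poses are not given: they have to be found in the camera images.
- telescope: Telescoping pick-up tool, 0.18 kg, flat in the bin, tip pointing away from the robot. Black handle 24 mm wide (y), 22 high, x -0.055 to 0.045. Origin: handle underside, abreast of the red button; x towards the head, z up; tool axis at z = 0.011. Closed: 13 mm steel mid section to x = 0.052, bare 7 mm neck x = 0.052 to 0.079, brass head 21 mm across to x = 0.092.
- button_face (a point): Centre of the red button's outer face on the handle's +y side (button 16 mm long, 13 mm high, on the tool's axis). It stands 5 mm proud: the tool is 29 mm across here, 24 mm with the button pressed. Gripping the handle here across its width squeezes the button in.
- release_button (a joint): Travel of the red button, m: 0 out, 0.005 flush (spring 1.6 to 5.6 N). While it is out the closed tool is locked and cannot be drawn; beyond about 0.0035 it is free. It matters only for the first few mm of the draw.
- tip_section (a joint): How far the thin tip section (with the brass head) is drawn out of the mid section, m: 0 closed, 0.045 at its stop. It slides against about 2 N of friction, so it comes out first: this is the first stop.
- mid_section (a joint): How far the mid section is drawn out of the handle, m: 0 closed, 0.045 at its stop. It slides against about 4 N of friction, so it comes out after the tip section: the second stop. The tool is then 0.090 m longer than closed. Friction keeps the sections where they are put; they also push in again.
- tip_head (a point): Middle of the brass head, on the tool's axis; 0.0845 m ahead of the telescope's origin in x when closed.
- bench_stop: Yellow forked stop fixed to the bench. Origin: under the centre of its upright plate; x points through the slot away from the robot, z up. Plate 8 mm thick in x, 62 mm wide in y, 104 mm high. Base plate 10 mm thick, x -0.028 to 0.058, y +-0.043; two gussets up to z = 0.040 behind the plate.
- slot_floor (a point): Middle of the floor of the fork's slot, 0.060 m above the worktop, axes as the bench stop. The slot is open at the top, 12 mm wide (y) for 30 mm above this floor, then flares to 38 mm at the plate's top, 44 mm above it. The 7 mm neck rests here with its axis 3.5 mm higher.
- bin: Blue open parts bin, fixed, 220 mm (x) by 200 mm (y), 45 mm high, walls 4 mm with an 8 mm rim, floor 4 mm. Origin: centre of its underside.
- adaptor_1: Brass hose adaptor standing in the bin, 27x31x40 mm, origin at its foot.
- adaptor_2: Light grey hose adaptor standing in the bin, 22x25x36 mm, origin at its foot.
- adaptor_3: Dull steel hose adaptor standing in the bin, 24x27x38 mm, origin at its foot.
- union_nut_1: Brass union nut with a grey top in the bin, 22x26x19 mm, origin at its foot.
- union_nut_2: Steel union nut in the bin, 22x26x19 mm, origin at its foot.
- seal_1: Black sealing ring lying in the bin, 24 mm across, 8 mm high, origin at its underside.
- weight_2_3: Small steel weight with a knob standing in the bin, 25 mm across, 58 mm high, origin at its foot.
- oil_bottle: White dropper bottle with a red cap on the bench, 46 mm across, 119 mm high, origin at its foot.
- gauge_1: Round pressure gauge lying on its back on the bench, 121x87x40 mm, origin at its underside.
- ring_gauge: Steel setting ring on the bench, 54 mm across, 18 mm high, origin at its underside.
- weight_1_0: Slim steel weight standing on the bench, 37 mm across, 88 mm high, origin at its foot.

How it is judged:
By the outcome, as a careful person would: the job done as asked, in the order asked, and still so for the second after the job is handed in, while the arm keeps its last pose, push and grip.
It also fails if it takes over 61 s, if anything falls off the work surface, if the arm or the gripper's body presses on something with over 40 N, if the wrist force passes 120 N, or if a joint passes its speed limit or range.

## Working session

There is one attempt and no reset: what is moved stays moved. The work goes in short steps, Python scripts to look and compute and a tool call to move; the robot and the scene stay as the last step left them, time stands still between calls to the robot, and variables do not carry over. Pictures are saved under pics/ and viewed, and the job is handed in when it is done.

Besides the shell and the picture viewer there is one more tool, called after "Call:" by a JSON object that holds its "fn" and its "kwargs". step_arm: Moves the arm, as the interface text tells. Its arguments: {"type":"object","properties":{"linear":{"type":"array"},"yaw":{"type":"array"},"gripper":{"type":"array"}},"required":["linear","yaw","gripper"]}

```bash
mkdir -p pics; cat > h.py <<'E'
import numpy as np, cv2
from cell import ctrl, cams
def shot(cam,fn):
    im=cams.get_image(cam); cv2.imwrite('pics/'+fn,im['frame'][:,:,::-1]); return im
def pts(im,mask):
    K=im['intrinsics'];T=im['cam_to_world'];v,u=np.nonzero(mask&(im['depth']>0));d=im['depth'][v,u]
    P=np.stack([(u-K[0,2])/K[0,0]*d,(v-K[1,2])/K[1,1]*d,d,np.ones_like(d)])
    return (T@P)[:3].T
E
python3 - <<'E'
from h import *
for c in ['scene','side','wrist']:
    im=shot(c,c+'0.png')
    print(c,im['cam_to_world'].round(2).tolist())
    for n in ['telescope','button_face','tip_head','bench_stop','bin','oil_bottle','gauge_1','ring_gauge','weight_1_0','weight_2_3','adaptor_1']:
        for r in cams.regions_of(c,n)[:2]:
            p=pts(im,r['pixels'])
            if len(p): print(n,round(r['conf'],2),np.round(r['pixel']),len(p),np.median(p,0).round(),np.percentile(p,2,axis=0).round(),np.percentile(p,98,axis=0).round())
s=ctrl.read_state();print({k:np.round(v,3) for k,v in s.items()})
E
```

```text
scene [[-0.85, -0.29, 0.45, 46.56], [-0.53, 0.49, -0.69, 805.25], [-0.02, -0.82, -0.57, 735.78], [0.0, 0.0, 0.0, 1.0]]
telescope 0.87 [288. 297.] 845 [502. 265.  22.] [449. 232.   3.] [590. 276.  27.]
tip_head 0.48 [259. 281.] 116 [583. 262.  17.] [558. 245.   3.] [593. 270.  25.]
bench_stop 0.56 [332. 203.] 986 [602. -63.  24.] [ 572. -113.    0.] [661. -34. 100.]
bin 0.8 [290. 286.] 6222 [525. 227.   5.] [397. 160.   1.] [623. 334.  46.]
oil_bottle 0.98 [257. 218.] 605 [699. 117.  54.] [686.  96.   4.] [722. 128.  99.]
gauge_1 0.57 [213. 254.] 1194 [724. 250.  33.] [686. 202.   6.] [764. 309.  42.]
ring_gauge 0.75 [430. 171.] 211 [ 445. -356.   16.] [ 422. -393.    1.] [ 470. -340.   21.]
weight_1_0 0.84 [357. 155.] 224 [ 656. -296.   37.] [ 643. -316.    4.] [ 677. -287.   85.]
weight_1_0 0.35 [258. 280.] 98 [584. 262.  18.] [560. 252.   5.] [593. 271.  25.]
weight_2_3 0.59 [289. 288.] 5899 [527. 226.   5.] [398. 160.   1.] [623. 330.  45.]
weight_2_3 0.56 [317. 276.] 261 [475. 193.  34.] [466. 166.   5.] [501. 200.  62.]
side [[0.94, -0.17, 0.29, 214.8], [-0.34, -0.52, 0.79, -999
[... 1569 characters left out ...]
] [688.  82.   5.] [731. 124. 112.]
weight_2_3 0.9 [158.   8.] 604 [486. 180.  33.] [470. 174.   6.] [492. 191.  51.]
adaptor_1 0.44 [197.  20.] 6674 [517. 172.  13.] [400. 154.   2.] [618. 195.  46.]
{'clock': np.float64(1.8), 'qpos': array([-0.066,  0.628,  0.039,  1.517, -0.027,  0.996, -0.02 ]), 'qd': array([ 0.   ,  0.   , -0.   ,  0.001, -0.   ,  0.001, -0.001]), 'tau': array([-0.0000e+00, -5.6326e+01,  1.2260e+00, -1.9378e+01,  1.1000e-02,
        2.0000e-03,  0.0000e+00]), 'eef_pos': array([6.50011e+02, 4.80000e-02, 2.56309e+02]), 'tool_rot': array([-3.142, -0.   , -0.   ]), 'force': array([0.309, 0.522, 0.057]), 'torque': array([ 0.008,  0.018, -0.043]), 'width': np.float64(85.432)}
```

View pics.

View pics/scene0.png

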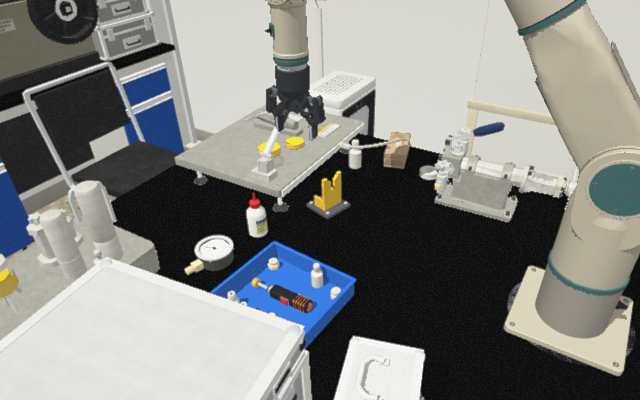

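View pics/wrist0.png

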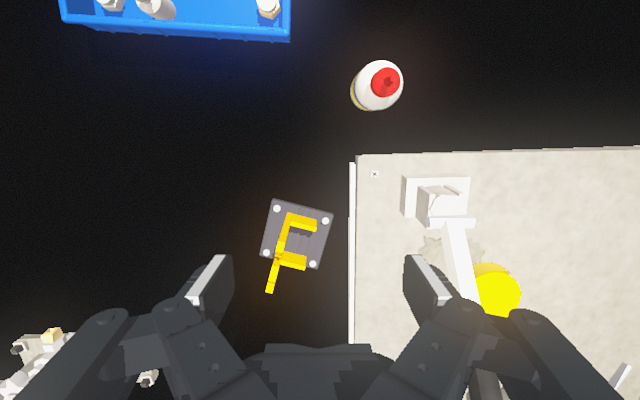

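Call:
{"fn": "step_arm", "kwargs": {"linear": [[-25,-40,0],[-50,-80,0],[-75,-120,0],[-100,-160,0],[-125,-200,0],[-150,-245,0],[-150,-245,0],[-150,-245,0]], "yaw": [-0.12,-0.24,-0.36,-0.48,-0.6,-0.72,-0.84,-0.96], "gripper": [1,1,1,1,1,1,1,1]}}

```text
clock: 2.47
eef_pos: [494.6, 254.5, 257.0]
tool_rot: [-3.136, -0.004, 0.979]
force: [-0.3, 0.9, 0.2]
width: 85.4
```

Call:
{"fn": "step_arm", "kwargs": {"linear": [[0,0,0],[0,0,0],[0,0,0],[0,0,0],[0,0,0],[0,0,0]], "yaw": [-0.12,-0.24,-0.36,-0.48,-0.61,-0.61], "gripper": [1,1,1,1,1,1]}}

```text
clock: 2.97
eef_pos: [500.1, 244.9, 256.3]
tool_rot: [-3.142, -0.0, 1.573]
force: [0.6, -0.2, -0.4]
width: 85.3
```

```bash
python3 - <<'E'
from h import *
im=shot('wrist','wrist1.png')
for n in ['telescope','button_face','tip_head','bin','weight_2_3','adaptor_1','union_nut_1','seal_1']:
    for r in cams.regions_of('wrist',n)[:3]:
            p=pts(im,r['pixels'])
            if len(p): print(n,round(r['conf'],2),np.round(r['pixel']),len(p),np.median(p,0).round(),np.percentile(p,2,axis=0).round(),np.percentile(p,98,axis=0).round())
s=ctrl.read_state();print({k:np.round(v,3) for k,v in s.items()})
E
```

```text
telescope 0.67 [329. 180.] 1874 [504. 258.  25.] [451. 246.  11.] [590. 272.  27.]
button_face 0.52 [341. 179.] 43 [503. 272.  21.] [497. 271.  19.] [510. 275.  23.]
tip_head 0.78 [328. 238.] 262 [584. 258.  19.] [561. 248.   3.] [598. 268.  26.]
bin 0.8 [339. 169.] 28906 [505. 263.   4.] [402. 160.   2.] [623. 362.  45.]
bin 0.16 [394. 169.] 515 [483. 332.  27.] [471. 323.   5.] [499. 346.  45.]
weight_2_3 0.71 [270. 161.] 498 [476. 188.  39.] [467. 166.   3.] [493. 198.  62.]
adaptor_1 0.95 [383. 245.] 405 [588. 327.  25.] [580. 317.   6.] [601. 340.  43.]
adaptor_1 0.74 [394. 168.] 503 [483. 332.  27.] [472. 323.   4.] [500. 348.  45.]
adaptor_1 0.72 [391. 217.] 334 [549. 334.  22.] [542. 327.   5.] [561. 347.  41.]
union_nut_1 0.78 [277. 112.] 347 [425. 197.  22.] [414. 185.   7.] [435. 207.  24.]
union_nut_1 0.68 [277. 246.] 245 [591. 191.  22.] [584. 180.  10.] [603. 200.  24.]
seal_1 0.69 [403. 121.] 227 [432. 340.  12.] [421. 329.   5.] [442. 351.  13.]
{'clock': np.float64(3.417), 'qpos': array([-0.239,  0.518, -0.403,  1.773,  0.251,  0.9  ,  0.818]), 'qd': array([ 0.002, -0.   , -0.002,  0.   , -0.002,  0.002,  0.004]), 'tau': array([ 2.0000e-02, -4.7367e+01, -3.8260e+00, -1.7531e+01,  1.1000e-02,
        1.0000e-03, -8.0000e-03]), 'eef_pos': array([499.977, 245.127, 256.345]), 'tool_rot': array([3.141, 0.   , 1.569]), 'force': array([ 0.489,  0.307, -0.953]), 'torque': array([-0.045, -0.015,  0.021]), 'width': np.float64(85.232)}
```

View pics/wrist1.png

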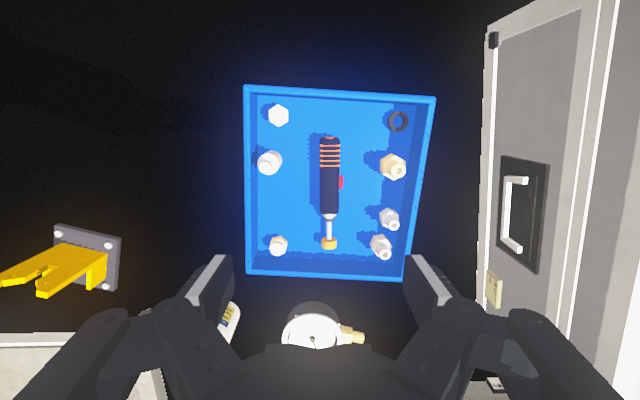

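```bash
cat > pose.py <<'E'
from h import *
def axis(im,m):
    p=pts(im,m); q=p[(p[:,2]>p[:,2].max()*0+15)]
    c=q.mean(0); 
    w=np.linalg.svd((q-c)[:,:2])[2][0] if len(q)<5000 else None
    w=w*np.sign(w[0]); a=(q-c)[:,:2]@w; b=(q-c)[:,:2]@np.array([-w[1],w[0]])
    return c,np.arctan2(w[1],w[0]),w,a,b,q
E
python3 - <<'E'
from pose import *
im=cams.get_image('wrist')
r=cams.regions_of('wrist','telescope')[0]
c,yaw,w,a,b,q=axis(im,r['pixels'])
print(c,yaw,a.min(),a.max())
# centreline by bins along x
for x0 in range(445,600,10):
    s=q[(q[:,0]>=x0)&(q[:,0]<x0+10)]
    if len(s)>5: print(x0,len(s),np.percentile(s[:,1],[3,97]).round(1),np.percentile(s[:,2],95).round(1))
K=im['intrinsics'];print(K)
E
```

```text
[507.23294429 258.39094914  24.49510893] 0.0020991478984596964 -57.467118367366 86.30054159280907
445 86 [248.  267.5] 26.0
455 171 [247.3 268.8] 27.0
465 157 [246.2 269. ] 26.7
475 161 [246.2 269. ] 26.8
485 162 [247.2 269.4] 26.6
495 188 [246.2 274.1] 26.6
505 172 [246.3 273.8] 26.7
515 151 [247.4 270. ] 26.8
525 142 [247.4 268.9] 26.8
535 121 [247.4 269. ] 26.7
545 69 [251.4 265.5] 24.3
555 34 [255.3 261.8] 21.4
565 26 [255.5 259.8] 19.5
575 69 [250.2 266.1] 24.4
585 75 [248.9 266.2] 25.6
[[289.04436722   0.         317.92805656]
 [  0.         289.04436722 203.89859119]
 [  0.           0.           1.        ]]
```

Call:
{"fn": "step_arm", "kwargs": {"linear": [[13,4,0],[13,4,30],[13,4,65],[13,4,100],[13,4,135],[13,4,170],[13,4,185],[13,4,190]], "yaw": [0,0,0,0,0,0,0,0], "gripper": [0.2,0.2,0.2,0.2,0.2,0.2,0.2,0.2]}}

```text
clock: 4.18
eef_pos: [502.2, 257.0, 63.2]
tool_rot: [-3.137, 0.003, 1.57]
force: [0.2, -0.1, 0.4]
width: 51.6
```

```bash
python3 - <<'E'
from h import *
im=shot('wrist','wrist2.png')
E
```

```text
(no output)
```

View pics/wrist2.png

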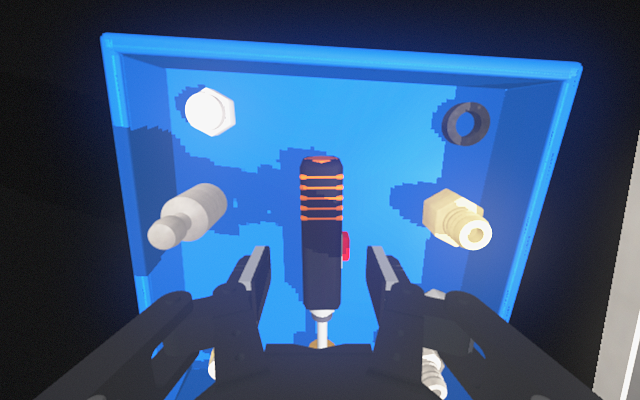

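Call:
{"fn": "step_arm", "kwargs": {"linear": [[0,0,10],[0,0,20],[0,0,28],[0,0,33],[0,0,33],[0,0,33]], "yaw": [0,0,0,0,0,0], "gripper": [0.2,0.2,0.2,0.2,0.2,0.2]}}

```text
clock: 4.73
eef_pos: [504.1, 258.1, 33.4]
tool_rot: [3.142, -0.0, 1.57]
force: [-0.1, -0.6, 0.2]
width: 51.1
```

```bash
python3 - <<'E'
from h import *
im=shot('wrist','wrist3.png');shot('scene','scene3.png')
s=ctrl.read_state();print(s['eef_pos'],s['force'])
E
```

```text
[504.34972025 258.25671849  33.76204552] [ 0.41732914 -1.56748065  0.16905297]
```

View pics/wrist3.png

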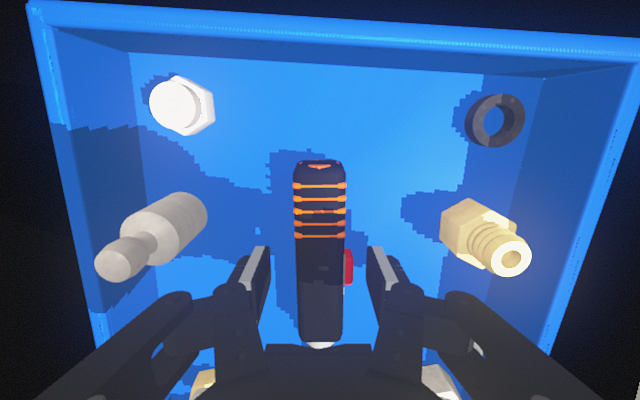

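Call:
{"fn": "step_arm", "kwargs": {"linear": [[0,0,0],[0,0,0],[0,0,0],[0,0,0],[0,0,0],[0,0,0],[0,0,0],[0,0,0]], "yaw": [0,0,0,0,0,0,0,0], "gripper": [-0.2,-0.5,-1,-1,-1,-1,-1,-1]}}

```text
clock: 5.5
eef_pos: [504.5, 257.6, 34.3]
tool_rot: [3.14, 0.0, 1.57]
force: [-0.7, -1.5, 6.3]
width: 22.8
```

```bash
python3 - <<'E'
from h import *
im=shot('wrist','wrist4.png')
s=ctrl.read_state();print(s['eef_pos'],s['force'],s['width'])
E
```

```text
[504.53227871 257.60465483  34.26275238] [ 0.21619068 -1.29233166  6.17997633] 22.51142252895732
```

View pics/wrist4.png

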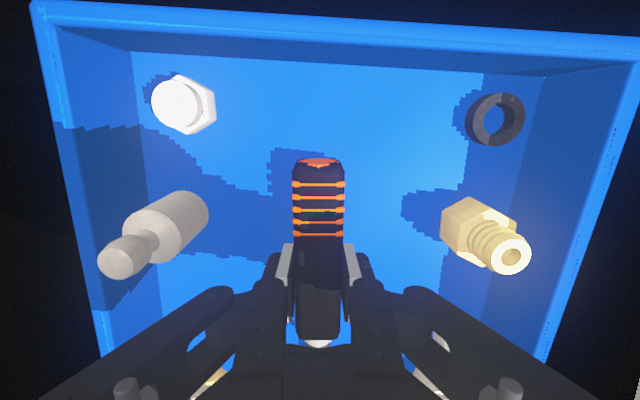

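Call:
{"fn": "step_arm", "kwargs": {"linear": [[0,0,-10],[0,0,-25],[0,0,-50],[0,0,-80],[0,0,-110],[0,0,-140],[0,0,-155],[0,0,-155]], "yaw": [0,0,0,0,0,0,0,0], "gripper": [-1,-1,-1,-1,-1,-1,-1,-1]}}

```text
clock: 6.22
eef_pos: [505.8, 259.3, 192.5]
tool_rot: [3.135, -0.004, 1.57]
force: [0.7, -0.1, -1.1]
width: 22.8
```

```bash
python3 - <<'E'
from h import *
im=shot('wrist','wrist5.png');shot('scene','scene5.png')
s=ctrl.read_state();print(s['eef_pos'],s['force'],s['width'])
# fork from scene view
im=cams.get_image('scene')
K=im['intrinsics'];print(K)
f=im['frame'].astype(int)
y=(f[...,0]>120)&(f[...,1]>90)&(f[...,2]<60)
p=pts(im,y);k=(abs(p[:,0]-610)<70)&(abs(p[:,1]+80)<70);p=p[k]
np.save('fork_scene.npy',p);print(len(p),p.min(0),p.max(0))
E
```

```text
[503.88216139 257.70909946 188.65808891] [ 0.53069876 -0.24259707 -1.76479892] 22.718143078241827
[[474.49031579   0.         325.37883986]
 [  0.         474.49031579 202.36699048]
 [  0.           0.           1.        ]]
532 [ 590.01028901 -118.38076004   -3.77090946] [679.42137449 -42.87787582 103.04478018]
```

View pics/scene5.png

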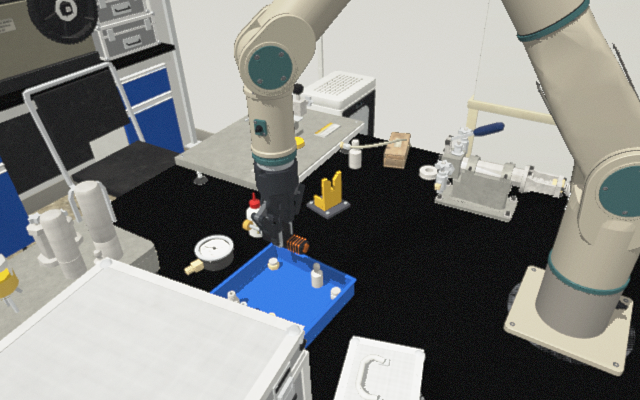

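View pics/wrist5.png

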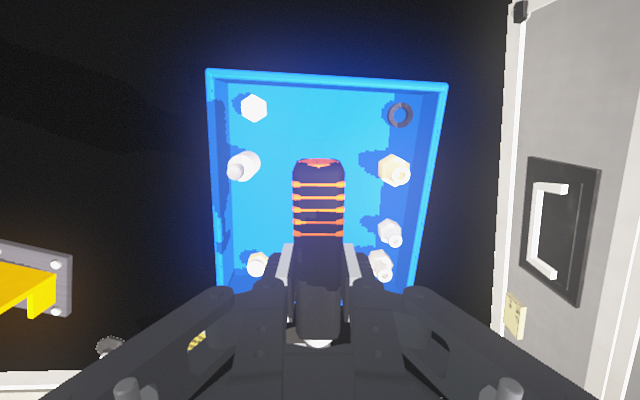

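```bash
cat > fork.py <<'E'
from h import *
from scipy.optimize import least_squares
def box(p,lo,hi):
    lo=np.array(lo);hi=np.array(hi);c=(lo+hi)/2;q=abs(p-c)-(hi-lo)/2
    return np.linalg.norm(np.maximum(q,0),axis=1)+np.minimum(q.max(1),0)
B=[((-28,-43,0),(58,43,10)),((-4,-31,0),(4,31,60)),((-4,-31,60),(4,-6,90)),((-4,6,60),(4,31,90)),((-4,-31,90),(4,-12.5,104)),((-4,12.5,90),(4,31,104))]
def sdf(p):return np.min([box(p,*b) for b in B],axis=0)
def loc(P,t):
    c,s=np.cos(t[2]),np.sin(t[2]);d=P-[t[0],t[1],t[3]]
    return np.stack([c*d[:,0]+s*d[:,1],-s*d[:,0]+c*d[:,1],d[:,2]],1)
def fit(P,t0,gus=True):
    def f(t):
        q=loc(P,t);d=sdf(q)
        # ignore gusset zone
        g=(q[:,0]>5)&(q[:,2]>11)&(q[:,2]<45);d=np.where(g,0,d);return d
    r=least_squares(f,t0,loss='soft_l1',f_scale=1.5,x_scale=[1,1,.02,1],diff_step=1e-4)
    return r.x,np.abs(f(r.x))
E
python3 - <<'E'
from fork import *
ps=[]
for c in ['scene','side']:
    im=cams.get_image(c)
    cv2.imwrite(f'pics/{c}_f.png',cv2.resize(im['frame'][120:280,250:420,::-1],None,fx=4,fy=4,interpolation=0)[:600,:800])
    p=pts(im,np.ones((400,640),bool))
    k=(np.hypot(p[:,0]-613,p[:,1]+80)<62)&(p[:,2]>6)&(p[:,2]<112);p=p[k];ps.append(p)
    np.save(c+'_fork.npy',p)
    print(c,len(p),fit(p,[600,-75,-.28,0])[0].round(3),np.percentile(fit(p,[600,-75,-.28,0])[1],[50,80,95]))
P=np.vstack(ps);t,d=fit(P,[600,-75,-.28,0]);print(t,np.percentile(d,[50,80,95]))
E
```

```text
scene 923 [ 6.03243e+02 -7.74870e+01 -2.68000e-01 -2.66000e-01] [0.81402518 1.79861343 2.9510991 ]
side 645 [ 6.0390e+02 -8.0671e+01 -2.6900e-01 -9.9900e-01] [0.31536101 1.20491677 2.51006971]
[ 6.03132495e+02 -7.86178025e+01 -2.62180862e-01 -6.00178556e-01] [0.73804455 1.75504814 3.00442774]
```

Call:
{"fn": "step_arm", "kwargs": {"linear": [[-20,4,0],[-55,8,0],[-95,12,0],[-135,16,0],[-175,20,0],[-215,24,0],[-255,28,0],[-285,32,0]], "yaw": [0.03,0.07,0.11,0.15,0.19,0.23,0.265,0.265], "gripper": [-1,-1,-1,-1,-1,-1,-1,-1]}}

```text
clock: 7.13
eef_pos: [534.6, -31.2, 186.8]
tool_rot: [-3.139, 0.003, 1.301]
force: [0.5, 0.2, -1.6]
width: 22.7
```

```bash
python3 - <<'E'
from h import *
im=shot('wrist','wrist6.png')
s=ctrl.read_state();print(s['eef_pos'],s['tool_rot'],s['force'],s['width'])
E
```

```text
[535.30477657 -38.61287521 186.59558033] [-3.14046188  0.00754927  1.29390764] [ 2.26253019 -6.06667642 -1.98214113] 22.68933271109743
```

View pics/wrist6.png

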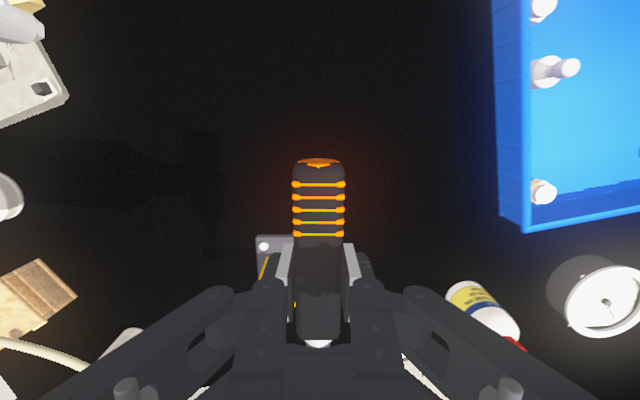

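Call:
{"fn": "step_arm", "kwargs": {"linear": [[0,0,0],[0,0,0],[0,0,0],[0,0,0]], "yaw": [0,0,0,0], "gripper": [-1,-1,-1,-1]}}

```text
clock: 7.52
eef_pos: [535.5, -25.1, 187.9]
tool_rot: [-3.14, -0.001, 1.308]
force: [-0.2, 0.3, -2.3]
width: 22.6
```

```bash
python3 - <<'E'
from h import *
s=ctrl.read_state();print(s['eef_pos'],s['tool_rot'],s['force'],s['width'])
t=np.array([603.3,-78.8]);a=-.265;x=np.array([np.cos(a),np.sin(a)]);tgt=t-65.5*x
y=s['tool_rot'][2];tx=np.array([np.cos(y),np.sin(y)]);ty=np.array([np.sin(y),-np.cos(y)])
d=tgt-s['eef_pos'][:2];print(tgt,d@tx,d@ty, a+np.pi/2-y)
E
```

```text
[535.48527526 -25.10872727 187.88701107] [-3.14044907e+00 -7.50365997e-04  1.30783929e+00] [-0.20497242  0.33944708 -2.28467549] 22.599813799475623
[540.08644119 -61.64494294] -34.08429005254018 13.940120336900662 -0.002042966007225644
```

Call:
{"fn": "step_arm", "kwargs": {"linear": [[-8,4,0],[-18,8,0],[-27,12,0],[-34,14,0],[-34,14,12],[-34,14,26],[-34,14,40],[-34,14,45]], "yaw": [0,0,0,0,0,0,0,0], "gripper": [-1,-1,-1,-1,-1,-1,-1,-1]}}

```text
clock: 8.18
eef_pos: [539.3, -64.6, 141.7]
tool_rot: [-3.139, 0.001, 1.304]
force: [-1.3, -0.1, -2.3]
width: 22.5
```

Call:
{"fn": "step_arm", "kwargs": {"linear": [[0,0,0],[0,0,0],[0,0,0]], "yaw": [0,0,0], "gripper": [-1,-1,-1]}}

```text
clock: 8.43
eef_pos: [541.0, -63.7, 144.0]
tool_rot: [3.14, -0.0, 1.305]
force: [-0.1, -0.3, -0.4]
width: 22.6
```

```bash
cat > look.py <<'E'
from fork import *
import sys
n=sys.argv[1]
s=ctrl.read_state();print(s['eef_pos'].round(1),s['tool_rot'].round(4),s['force'].round(1),s['width'])
t=[603.3,-78.8,-.265,0]
out=[]
for c,(r0,c0) in {'scene':(130,240),'side':(150,270)}.items():
    im=cams.get_image(c)
    out.append(cv2.resize(im['frame'][r0:r0+100,c0:c0+130,::-1],None,fx=3,fy=3,interpolation=0))
    p=pts(im,np.ones((400,640),bool));f=np.array(im['frame']).reshape(-1,3)
    q=loc(p,t);k=(abs(q[:,0])<130)&(abs(q[:,1])<60)&(q[:,2]>2)&(q[:,2]<150)
    np.save(f'{c}_{n}.npy',q[k])
    h=q[(q[:,0]>8)&(q[:,0]<32)&(abs(q[:,1])<18)&(q[:,2]>45)&(q[:,2]<135)]
    print(c,'head pts',len(h), h.min(0).round(1) if len(h) else '',h.max(0).round(1) if len(h) else '',np.median(h,0).round(1) if len(h) else '')
    for r in cams.regions_of(c,'tip_head')[:2]:
        w=pts(im,r['pixels']); 
        if len(w): w=loc(w,t);print(' net',round(r['conf'],2),r['pixel'],len(w),np.percentile(w,[5,50,95],axis=0).round(1).tolist())
cv2.imwrite(f'pics/look_{n}.png',np.hstack(out))
E
python3 look.py a
```

```text
[541.  -63.7 144. ] [ 3.1403e+00 -3.0000e-04  1.3047e+00] [-0.1 -0.3 -0.4] 22.56911460751475
scene head pts 50 [  8.3 -10.5 113.1] [ 25.3  11.8 135. ] [ 15.4   2.6 128.6]
side head pts 38 [  9.3 -16.1 115. ] [ 26.    4.9 134.2] [ 18.3  -9.3 127.1]
 net 0.41 [340.9, 200.5] 49 [[-5.2, -15.2, 120.2], [14.5, -7.6, 126.0], [25.4, -1.7, 133.0]]
```

View pics/look_a.png

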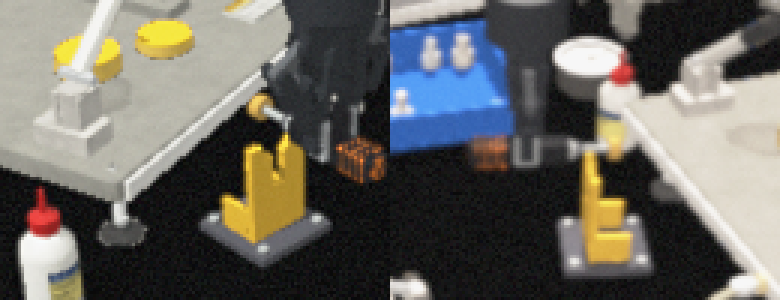

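Call:
{"fn": "step_arm", "kwargs": {"linear": [[1,0,0],[2,0,0],[2,0,8],[2,0,16],[2,0,24],[2,0,28],[2,0,28],[2,0,28]], "yaw": [0,0,0,0,0,0,0,0], "gripper": [-1,-1,-1,-1,-1,-1,-1,-1]}}

```text
clock: 9.3
eef_pos: [540.6, -61.4, 114.7]
tool_rot: [-3.14, 0.0, 1.305]
force: [-0.1, 0.0, -1.8]
width: 22.7
```

```bash
python3 look.py b
```

```text
[540.6 -61.4 114.7] [-3.1404e+00  1.0000e-04  1.3051e+00] [-0.1  0.  -1.8] 22.748350063174474
scene head pts 46 [ 8.5 -8.2 87.1] [ 24.1  12.1 108.6] [14.9  4.1 98.9]
side head pts 38 [ 10.4 -14.3  89.6] [ 27.4  -0.3 105.4] [19.1 -8.9 99.1]
```

View pics/look_b.png

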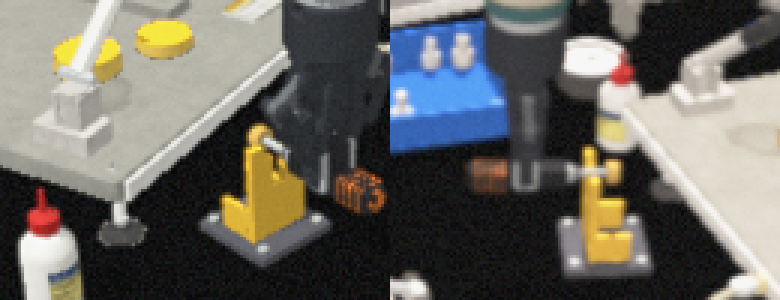

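Call:
{"fn": "step_arm", "kwargs": {"linear": [[0,0,3],[0,0,6],[0,0,9],[0,0,12],[0,0,12]], "yaw": [0,0,0,0,0], "gripper": [-1,-1,-1,-1,-1]}}

```text
clock: 9.92
eef_pos: [540.5, -61.5, 102.6]
tool_rot: [-3.14, 0.0, 1.305]
force: [-0.4, 0.1, -2.3]
width: 22.6
```

```bash
python3 look.py c
```

```text
[540.5 -61.5 102.6] [-3.1404e+00  2.0000e-04  1.3050e+00] [-0.4  0.1 -2.3] 22.565319104422805
scene head pts 23 [ 8.6 -7.5 83.8] [24.4  7.1 92.9] [14.1 -0.3 89.6]
side head pts 34 [ 11.1 -13.6  75.2] [25.3  5.2 94.7] [19.4 -7.2 86.6]
 net 0.53 [344.2, 208.7] 8 [[15.8, -12.6, 82.6], [19.4, -8.9, 86.7], [22.2, -5.8, 91.3]]
```

View pics/look_c.png

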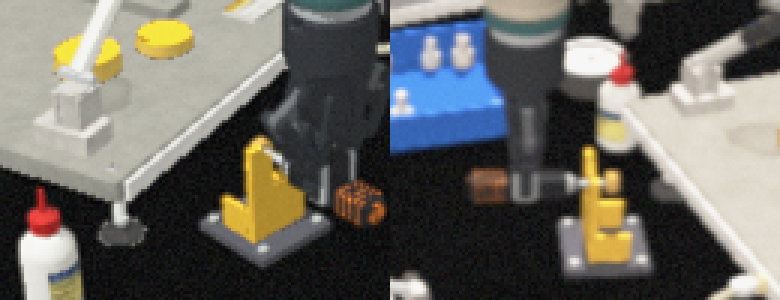

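Call:
{"fn": "step_arm", "kwargs": {"linear": [[0,0,4],[0,0,8],[0,0,12],[0,0,15],[0,0,17],[0,0,18],[0,0,18]], "yaw": [0,0,0,0,0,0,0], "gripper": [-1,-1,-1,-1,-1,-1,-1]}}

```text
clock: 10.7
eef_pos: [540.7, -61.5, 85.0]
tool_rot: [-3.141, 0.0, 1.305]
force: [-0.2, -0.4, -2.2]
width: 22.6
```

```bash
python3 look.py d
```

```text
[540.7 -61.5  85. ] [-3.1410e+00  1.0000e-04  1.3051e+00] [-0.2 -0.4 -2.2] 22.5988009253814
scene head pts 0   
side head pts 34 [ 11.5 -14.4  57. ] [26.7  2.1 75.8] [19.7 -6.  69.6]
 net 0.72 [338.3, 227.0] 711 [[-21.9, -44.1, 2.8], [7.9, -21.0, 11.2], [53.8, 31.7, 93.0]]
 net 0.53 [342.2, 214.3] 27 [[12.5, -13.6, 61.0], [19.5, -7.7, 69.1], [25.6, -1.0, 75.1]]
```

View pics/look_d.png

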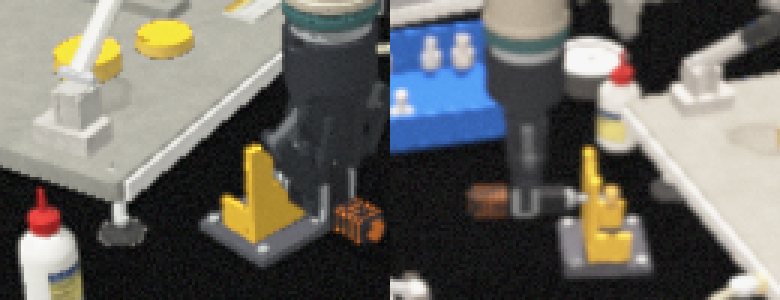

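Call:
{"fn": "step_arm", "kwargs": {"linear": [[0,-3,0],[0,-7,0],[0,-12,0],[0,-17,0],[0,-22,0],[0,-28,0],[0,-34,0],[0,-40,0]], "yaw": [0,0,0,0,0,0,0,0], "gripper": [-1,-1,-1,-1,-1,-1,-1,-1]}}

```text
clock: 11.57
eef_pos: [503.2, -51.0, 85.9]
tool_rot: [3.139, -0.001, 1.305]
force: [2.2, 0.3, 0.2]
width: 22.5
```

```bash
python3 look.py e
```

```text
[503.2 -51.   85.9] [ 3.1386e+00 -8.0000e-04  1.3048e+00] [2.2 0.3 0.2] 22.463009233362243
scene head pts 0   
 net 0.56 [338.0, 186.3] 41 [[-40.8, -4.0, 65.6], [-18.8, 2.3, 68.4], [5.1, 5.4, 70.2]]
side head pts 21 [  8.1 -14.1  57.6] [17.9 -0.4 75.6] [13.7 -8.8 66.6]
```

View pics/look_e.png

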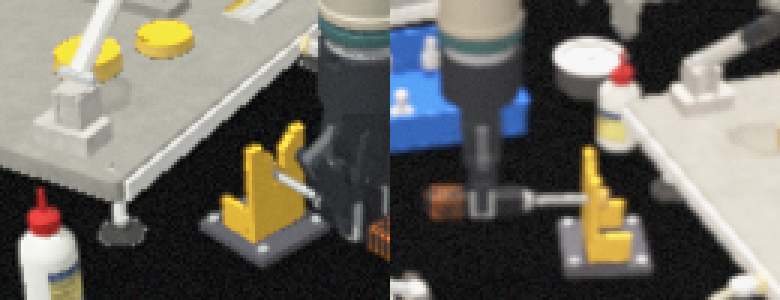

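Call:
{"fn": "step_arm", "kwargs": {"linear": [[0,-6,0],[0,-12,0],[0,-18,0],[0,-24,0],[0,-30,0],[0,-36,0],[0,-42,0],[0,-48,0]], "yaw": [0,0,0,0,0,0,0,0], "gripper": [-1,-1,-1,-1,-1,-1,-1,-1]}}

```text
clock: 12.43
eef_pos: [455.8, -38.2, 85.5]
tool_rot: [3.141, -0.0, 1.305]
force: [4.9, -1.4, -1.7]
width: 22.7
```

Call:
{"fn": "step_arm", "kwargs": {"linear": [[0,-3,0],[0,-6,0],[0,-7,0],[0,-8,0]], "yaw": [0,0,0,0], "gripper": [-1,-1,-1,-1]}}

```text
clock: 12.77
eef_pos: [448.3, -36.3, 85.3]
tool_rot: [3.141, -0.0, 1.305]
force: [4.7, -1.2, -1.4]
width: 22.7
```

```bash
python3 look.py f
```

```text
[448.3 -36.3  85.3] [ 3.1414e+00 -1.0000e-04  1.3051e+00] [ 4.7 -1.2 -1.4] 22.74195361306193
scene head pts 0   
 net 0.71 [381.2, 212.6] 450 [[-215.6, -9.4, 57.1], [-176.2, 5.0, 69.3], [-4.5, 13.6, 78.1]]
 net 0.62 [339.1, 186.2] 52 [[-57.6, -4.6, 62.7], [-21.4, 2.3, 66.6], [2.6, 5.1, 68.7]]
side head pts 21 [  8.1 -14.5  55.9] [17.5 -1.4 75.1] [13.7 -9.6 66.6]
 net 0.56 [283.0, 213.4] 294 [[-209.3, -15.2, 59.6], [-147.8, -10.3, 70.0], [-50.4, 3.8, 77.2]]
 net 0.36 [331.6, 171.7] 293 [[3.8, 294.3, 6.8], [30.8, 320.7, 33.3], [64.6, 368.5, 39.9]]
```

View pics/look_f.png

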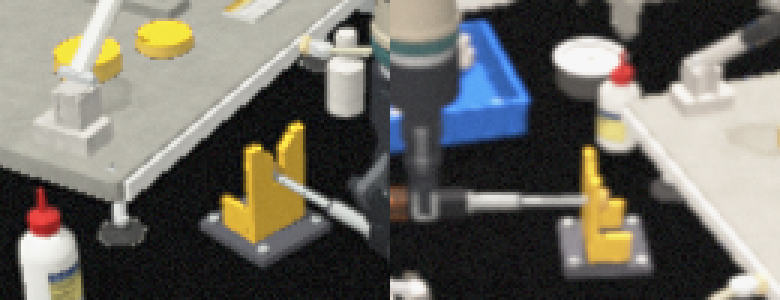

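Call:
{"fn": "step_arm", "kwargs": {"linear": [[0,-1,0],[0,-2,0],[0,-3,0],[0,-4,0],[0,-4,0]], "yaw": [0,0,0,0,0], "gripper": [-1,-1,-1,-1,-1]}}

```text
clock: 13.38
eef_pos: [444.5, -35.2, 85.4]
tool_rot: [3.141, -0.0, 1.305]
force: [3.6, -1.4, -2.2]
width: 22.5
```

Call:
{"fn": "step_arm", "kwargs": {"linear": [[0,-1,0],[0,-2,0],[0,-2,0]], "yaw": [0,0,0], "gripper": [-1,-1,-1]}}

```text
clock: 13.63
eef_pos: [444.4, -35.0, 85.6]
tool_rot: [3.138, -0.001, 1.304]
force: [7.7, -1.2, -2.5]
width: 22.4
```

Call:
{"fn": "step_arm", "kwargs": {"linear": [[0,-1,0],[0,-2,0],[0,-3,0],[0,-3,0],[0,-3,0]], "yaw": [0,0,0,0,0], "gripper": [-1,-1,-1,-1,-1]}}

```text
clock: 14.05
eef_pos: [444.3, -34.6, 86.0]
tool_rot: [3.133, -0.003, 1.303]
force: [11.9, -4.4, -3.7]
width: 22.8
```

```bash
python3 look.py g
```

```text
[444.3 -34.6  86. ] [ 3.1330e+00 -2.7000e-03  1.3034e+00] [11.9 -4.4 -3.7] 22.80189472049259
scene head pts 0   
 net 0.44 [339.8, 189.7] 60 [[-60.1, -1.9, 63.6], [-27.8, 2.7, 67.4], [4.1, 5.1, 71.5]]
 net 0.33 [333.1, 290.9] 79 [[-252.6, 212.2, 10.3], [-246.3, 223.6, 21.3], [-237.1, 231.7, 23.9]]
side head pts 21 [  8.5 -15.3  55.6] [17.8 -1.8 74.3] [13.7 -9.4 66.7]
 net 0.45 [330.3, 215.3] 80 [[-53.0, -12.3, 57.6], [-17.5, -4.3, 66.2], [17.2, 0.0, 73.8]]
```

View pics/look_g.png

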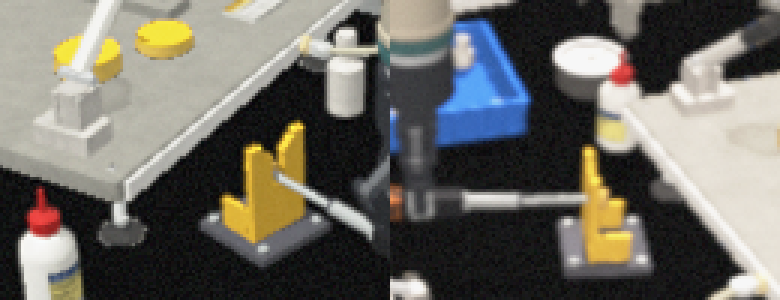

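Call:
{"fn": "step_arm", "kwargs": {"linear": [[0,2,0],[0,4,0],[0,6,0],[0,8,0],[0,8,0],[0,8,0]], "yaw": [0,0,0,0,0,0], "gripper": [-1,-1,-1,-1,-1,-1]}}

```text
clock: 14.75
eef_pos: [445.6, -36.0, 85.0]
tool_rot: [-3.139, 0.001, 1.305]
force: [-1.4, -0.1, -0.5]
width: 22.6
```

Call:
{"fn": "step_arm", "kwargs": {"linear": [[0,0,-5],[0,0,-12],[0,0,-20],[0,0,-28],[0,0,-36],[0,0,-44],[0,0,-52],[0,0,-60]], "yaw": [0,0,0,0,0,0,0,0], "gripper": [-1,-1,-1,-1,-1,-1,-1,-1]}}

```text
clock: 15.42
eef_pos: [447.3, -36.1, 146.3]
tool_rot: [3.141, -0.0, 1.305]
force: [0.4, 0.3, -2.9]
width: 22.6
```

```bash
python3 look.py h
```

```text
[447.3 -36.1 146.3] [ 3.1412e+00 -1.0000e-04  1.3048e+00] [ 0.4  0.3 -2.9] 22.618901312906956
scene head pts 24 [  8.4 -10.6 118.6] [ 20.6  11.4 133.9] [ 12.5   6.8 128.4]
 net 0.58 [332.5, 165.5] 99 [[-54.0, -6.0, 119.1], [4.3, 2.3, 126.7], [16.5, 9.5, 132.8]]
side head pts 36 [  8.6 -14.  115.1] [ 21.2   3.3 134.2] [ 14.2  -8.1 129.3]
 net 0.41 [331.6, 198.4] 128 [[-56.6, -10.3, -2.5], [-4.0, -3.5, 125.3], [33.1, 205.2, 132.7]]
 net 0.26 [339.7, 228.3] 686 [[-21.9, -43.0, 4.7], [7.1, -24.9, 12.0], [51.4, 28.0, 91.5]]
```

View pics/look_h.png

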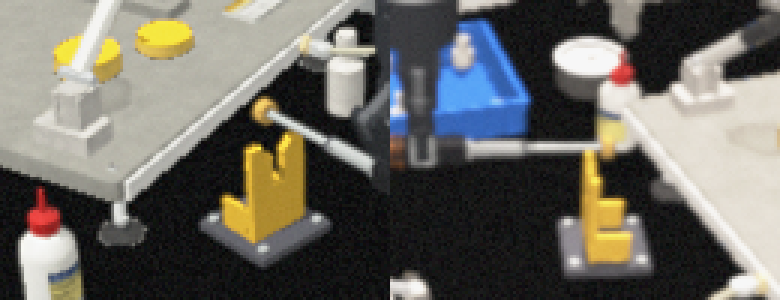

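Call:
{"fn": "step_arm", "kwargs": {"linear": [[0,0,-10],[0,0,-22],[0,0,-34],[0,0,-46],[0,0,-58],[0,0,-70],[0,0,-76],[0,0,-80]], "yaw": [0,0,0,0,0,0,0,0], "gripper": [-1,-1,-1,-1,-1,-1,-1,-1]}}

```text
clock: 16.28
eef_pos: [447.3, -36.1, 225.6]
tool_rot: [3.141, -0.0, 1.305]
force: [-0.0, 0.4, -1.8]
width: 22.9
```

Call:
{"fn": "step_arm", "kwargs": {"linear": [[0,0,0],[0,0,0],[0,0,0],[0,0,0],[0,0,0],[0,0,0]], "yaw": [0,0,0,0,0,0], "gripper": [-1,-1,-1,-1,-1,-1]}}

```text
clock: 16.78
eef_pos: [447.1, -36.0, 225.0]
tool_rot: [-3.141, 0.0, 1.305]
force: [0.4, 0.5, -2.2]
width: 22.4
```

```bash
python3 - <<'E'
from fork import *
s=ctrl.read_state();print(s['eef_pos'].round(1),s['tool_rot'].round(4),s['force'].round(1),s['width'],s['qd'].round(3))
T=[s['eef_pos'][0],s['eef_pos'][1],s['tool_rot'][2]-np.pi/2,0]
for c in ['scene','side']:
    im=shot(c,c+'9.png');q=loc(pts(im,np.ones((400,640),bool)),T)
    k=(abs(q[:,1])<16)&(abs(q[:,2]-205)<25)
    for a in range(-60,200,20):
        z=q[k&(q[:,0]>a)&(q[:,0]<a+20)]
        if len(z)>3: print(c,a,len(z),z.min(0).round(1),z.max(0).round(1))
E
```

```text
[447.1 -36.  225. ] [-3.141   0.      1.3051] [ 0.4  0.5 -2.2] 22.437896047744946 [ 0.002 -0.005 -0.001 -0.002  0.     0.001 -0.001]
scene -60 126 [-57.  -10.9 196.8] [-40.5  15.1 219.1]
scene -40 103 [-39.7 -11.  195.8] [-20.2  15.3 218.8]
scene -20 107 [-20.  -15.9 197.4] [-1.00e-01  1.59e+01  2.30e+02]
scene 0 17 [  0.4 -13.1 196.1] [ 19.8  12.9 227.2]
scene 20 64 [ 20.3   0.9 194.3] [ 39.9  14.1 217.6]
scene 40 33 [ 42.1  -3.5 199.4] [ 59.9   9.8 214.1]
scene 60 32 [ 60.6  -0.8 200.9] [ 78.7   9.1 211.7]
scene 80 35 [ 80.1  -1.5 199.3] [ 99.9   6.9 212.3]
scene 100 19 [101.1  -0.5 203. ] [119.7   5.8 208. ]
scene 120 19 [120.8  -2.1 200.4] [139.8   5.  209. ]
scene 140 15 [141.1  -0.3 200.2] [157.8   4.9 207.8]
scene 160 59 [161.2  -7.5 193.7] [178.8  11.8 213.3]
side -60 50 [-53.2 -15.9 196.1] [-41.6   8.6 218. ]
side -40 81 [-40.  -15.9 196.8] [-20.2  12.6 219. ]
side -20 29 [-18.6 -15.  195.2] [-10.4   5.9 216.5]
side 0 36 [ 11.3 -15.7 194.4] [ 19.9   3.4 216.5]
side 20 68 [ 20.  -15.8 194.8] [ 39.2   4.9 218. ]
side 40 40 [ 41.2 -12.9 198.7] [ 58.1   3.4 214.3]
side 60 40 [ 60.4 -11.6 199.4] [ 80.    1.6 211.2]
side 80 33 [ 82.3  -9.9 199.2] [ 99.    0.9 211. ]
side 100 21 [101.8  -8.8 199.8] [118.3   1.1 207.5]
side 120 20 [120.6  -8.7 200. ] [137.6   1.  208.4]
side 140 23 [140.   -9.2 199.1] [160.   -0.9 207.3]
side 160 39 [160.2 -15.2 196.4] [178.7  -0.  212.6]
side 180 6 [180.9 -11.6 197.8] [182.4   1.3 209.1]
```

View pics/scene9.png

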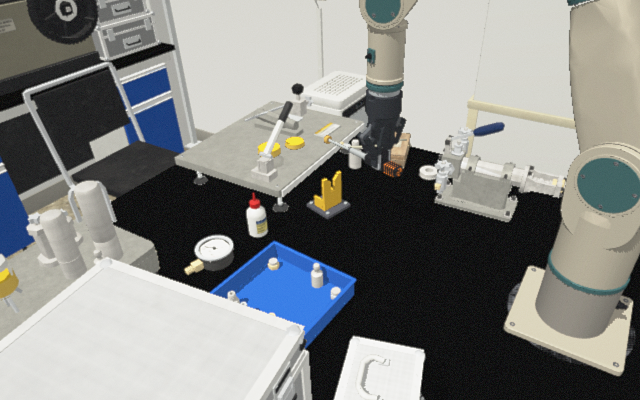

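View pics/side9.png

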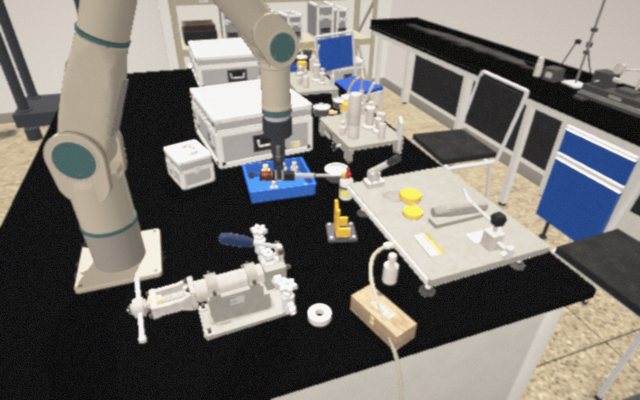

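```bash
python3 -c "
from cell import ctrl
print(ctrl.finish_job())"
```

```text
the job is handed in; nothing more can be done
None
```

I took the tool out of the bin, lowered its neck into the fork slot, drew it past both stops, lifted it clear, and handed the job in with it held up level. The clock read about 17 s of the 61 s allowed.

- **Grip:** I held the handle across the red button. The jaws closed to about 22.6 mm, slightly under the 24 mm quoted for the pressed tool, so the button was flush.
- **Neck into the slot:** It went down with no noticeable side force. I left it 2–3 mm above the slot floor, with the brass head on the far side of the fork.
- **Draw:** The pull was about 2 N on the tip section, then about 5 N on the mid section. It came to a hard stop after about 100 mm, where the pull rose to about 12 N.
- **Last checks:** The tip measured about 182 mm ahead of the handle origin, as expected for both sections fully out. The tool axis is about 205 mm above the worktop and level to about 1°. The grip was steady and the arm at rest.
- **Rest of the bench:** In the last pictures the other parts in the bin, the bench items and the fork look unmoved. I checked this by eye only.

The two fixed cameras disagreed by about 3 mm on the fork's sideways position. I used the mean, and the neck went in cleanly.

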